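# Clear the flat bottle opener off the butcher block

### The arm

A 6-joint arm with a two-finger parallel gripper is mounted at the origin on the work surface. World frame = base frame: x ahead of the robot, y to its left, z up, the work surface at z = 0. Lengths are in mm, angles in rad, forces in N, time in s.
With the tool pointing down it reaches from about 400 to 925 mm from the base axis. Payload 12.5 kg.
Tool frame: the origin (TCP) lies on the mounting face of the last link; the fingertips stand 190 mm ahead of it and the grasp point (between the pads) lies 171 mm ahead of it; z points along the fingers, y is the line along which they close (so a half turn about z gives the same grasp; the last joint's range is limited). The gripper opens to 95 mm and grips with 3 to 60 N. Pads are 20 mm wide; open, the fingers measure 119 mm over their backs; the gripper's body (75 mm by 180 mm) begins 59 mm behind the grasp point.
Start: joints at [-1.392, 0.491, 1.559, -0, 1.092, -0.106], TCP at [175.623, -599.818, 404.761] pointing down, gripper open.
Joint ranges: [-3.1, 3.1], [-0.84, 2.19], [0.05, 2.79], [-1.13, 4.28], [0.06, 2.93], [-2.69, 2.69]. Speed limits (rad/s): [2.22, 2.22, 2.79, 3.14, 3.14, 3.14].

### API

Orientations are given as [roll, pitch, yaw] about the fixed x, y, z axes, in that order (R = Rz(yaw) Ry(pitch) Rx(roll)).
In Python, from cell import env gives the robot as it stands.
- The arm moves only by the tool carry_out, never from a script. Its argument "series" is a list of rows, each a list of 5 numbers: the shift along the tool's x, y, z in m, then the turn about the tool's z in degrees, then the opening, from 0 (shut) to 1 (fully open). A call has 1 to 20 rows; each row is the pose to reach, as a shift and turn from the pose commanded when the call began, along the tool's axes at that moment; what a row does not reach only later rows make up. A row lasts 1/8 s, in which the tool goes at most 62.5 mm and 10.7 degrees, less where a joint would pass 70% of its speed; a pose out of reach is approached as far as the arm can. A call with a gripper value outside its range is refused whole. The fingers move at their own pace and stop on an object; the grip force is fixed at half the most. Time passes only in rows, so rows that repeat a pose let the fingers close. It gives the time, the measured TCP pose, the force, the opening and the grip force at its end, in the units of the state.
- env.state(): the state, without advancing time (a new reading comes with each control period).
- env.read_camera(name): name is "scene" or "top" or "wrist"; returns (picture, depth): 400x640x3 uint8, red, green, blue; 400x640 float32, mm along the optical axis (not along the pixel's ray), 0 where there is no reading.
- env.get_calibration(name): a dict with "intrinsics" (3x3 intrinsics, pixels), "cam_to_world" (4x4, takes a point from camera to world coordinates); the wrist camera has in their place "T_tool_cam" (4x4, takes a point from camera to tool coordinates, whose origin is the TCP and whose axes are the flange's). Camera axes: x right, y up, looking along -z (the intrinsics and any distortion apply to the point x, -y, -z); pixel columns grow to the right and rows downward; lengths in mm; the calibration is good to about 2 mm. A picture is of the moment at which its call begins: read the wrist's pose just before it. get_calibration takes no time and is no camera call.
- env.job_done(): hands the job in; it is judged then, once.
The state is a dict: "t": time; "joints": joint angles; "qvel": joint speeds; "tau": joint torques, N m; "eef_pos": TCP position; "tcp_rot": TCP orientation; "ft_force": force on the tool from outside, world axes, zero at the start; "moment": the same for the moment, N m; "opening": opening from 0.0 (shut) to 1.0 (fully open); "grip_force": force on a finger pad.
Only numpy, scipy, OpenCV 4.12 (cv2) and the standard library are available. Lean on these libraries where they do the work, as an engineer would, in place of code of your own. Each camera call takes 0.05 s, during which the arm holds its last target. There are 200 camera calls.

### The job

Put the flat steel bottle opener away in the shallow wooden bar tray. It lies too flat to pick up, so slide it towards the robot until a quarter or more of its length hangs over the butcher block's front edge while the rest still lies on the block; then pinch the overhanging end, lift it and lay it flat on the tray floor, without dropping it in from above. Leave the square slate coaster on the block where it is.

Things in the scene. Friction and masses are not known exactly. Their poses are not given: they have to be found in the camera images.
- blade_center (a point): Flat steel bottle opener, 150 x 40 x 4 mm, up to 0.16 kg, flat on the block; square end (slotted) to the robot, 10 to 30 mm inside the front edge, within 0.15 rad of square to it; far end round. Point: its centre, 2 mm above its underside; x to the round end, y across. It slides easily on the oiled wood: shut fingertips pressed on it (5 to 15 N) drag it. It tips once its centre passes the edge.
- block: Butcher block of light and darker wooden staves, fixed: 240 (x) x 260 (y) x 50 mm high. Origin: centre of its underside, on the counter. Its front edge, facing the robot, is at x = -120 mm in its frame, along y; the space before and below that edge is free. A small white bowl (60 mm wide, 38 mm high) stands loose on its far right corner.
- tray_in (a point): Shallow dark wooden tray, empty, fixed: outside 250 (x) x 180 (y) x 22 mm high, walls and floor 5 mm thick (inside 240 x 170, 17 mm deep). Point: centre of the inner floor, 5 mm above the counter; x along its length, away from the robot; z up. Tray and block stand side by side, either way round.
- coaster: Square black slate coaster, 70 x 70 x 6 mm, loose on the far left of the butcher block, beside the opener. Origin: centre of its underside. It stays there.
Things that resemble listed ones, but are neither listed nor needed, are in the scene too. Leave any yellow look-alike of the part that bears blade_center alone.

How it is judged:
By the outcome, as a careful person would: the job done as asked, in the order asked, and still so for the second after the job is handed in, with the robot touching nothing.
It also fails if it takes over 64 s, if anything falls off the work surface, if the arm or the gripper's body presses on something with over 40 N, if the wrist force passes 120 N, or if a joint passes its speed limit or range.

## Working session

There is one attempt and no reset: what is moved stays moved. The work goes in short steps, Python scripts to look and compute and a tool call to move; the robot and the scene stay as the last step left them, time stands still between calls to the robot, and variables do not carry over. Pictures are saved under pics/ and viewed, at most 10 in all, crops included, and the job is handed in when it is done.

Besides the shell and the picture viewer there is one more tool, called after "Request:" as name(argument=value, ...), one argument or row to a line, values as JSON. carry_out: Moves the arm, as the interface text tells. Its arguments: {"type":"object","properties":{"series":{"type":"array","items":{"type":"array","items":{"type":"number"}}}},"required":["series"]}

```bash
mkdir -p pics; cat > h.py <<'E'
import numpy as np, cv2
from cell import env
from scipy.spatial.transform import Rotation as R
def save(name,img): cv2.imwrite('pics/'+name,img[:,:,::-1])
def T_tool():
    s=env.state(); T=np.eye(4); T[:3,:3]=R.from_euler('xyz',s['tcp_rot']).as_matrix(); T[:3,3]=s['eef_pos']; return T
def grab(n):
    c=env.get_calibration(n)
    T=T_tool()@np.array(c['T_tool_cam']) if n=='wrist' else np.array(c['cam_to_world'])
    im,d=env.read_camera(n); return im,d,np.array(c['intrinsics']),T
def cloud(d,K,T):
    v,u=np.mgrid[:d.shape[0],:d.shape[1]]
    P=np.stack([(u-K[0,2])/K[0,0]*d,-(v-K[1,2])/K[1,1]*d,-d],-1)
    return P@T[:3,:3].T+T[:3,3]
def pix(P,K,T):
    c=np.linalg.inv(T)@np.append(P,1); return K[0,2]+K[0,0]*c[0]/-c[2],K[1,2]-K[1,1]*c[1]/-c[2]
E
python3 - <<'E'
from h import *
for n in ['top','scene']:
    im,d,K,T=grab(n); save(n+'0.png',im); np.savez(n+'0.npz',im=im,d=d,K=K,T=T)
    print(n,K.round(1).tolist(),T.round(3).tolist(),env.get_calibration(n).keys(),(d>0).mean())
s=env.state();print({k:np.round(v,3).tolist() for k,v in s.items()}); print(env.get_calibration('wrist'))
E
```

```text
top [[491.0, 0.0, 316.8], [0.0, 491.0, 205.4], [0.0, 0.0, 1.0]] [[0.004, 0.997, -0.082, 322.494], [-1.0, 0.004, -0.001, -37.635], [-0.001, 0.082, 0.997, 1509.269], [0.0, 0.0, 0.0, 1.0]] dict_keys(['intrinsics', 'cam_to_world']) 0.99603125
scene [[462.9, 0.0, 323.5], [0.0, 462.9, 197.0], [0.0, 0.0, 1.0]] [[-0.296, -0.779, 0.553, 1215.528], [0.955, -0.251, 0.157, 177.125], [0.016, 0.574, 0.819, 1207.659], [0.0, 0.0, 0.0, 1.0]] dict_keys(['intrinsics', 'cam_to_world']) 0.9960078125
{'t': 0.1, 'joints': [-1.392, 0.491, 1.559, -0.0, 1.092, -0.106], 'qvel': [-0.001, 0.0, -0.001, 0.0, 0.0, -0.002], 'tau': [0.005, -61.362, -25.861, 0.069, 0.047, -0.0], 'eef_pos': [175.621, -599.799, 404.255], 'tcp_rot': [-3.141, -0.0, 0.285], 'ft_force': [0.552, -1.191, -0.599], 'moment': [0.052, -0.001, 0.006], 'grip_force': 0.0, 'opening': 1.0}
{'intrinsics': array([[300.37565213,   0.        , 319.55076027],
       [  0.        , 300.37565213, 202.41263462],
       [  0.        ,   0.        ,   1.        ]]), 'T_tool_cam': array([[-5.17246956e-04,  9.60717975e-01,  2.77526045e-01,
         7.91648585e+01],
       [ 9.99999861e-01,  5.25284635e-04,  4.53885111e-05,
         4.55797996e-01],
       [-1.02174609e-04,  2.77526030e-01, -9.60718113e-01,
         1.97150702e+01],
       [ 0.00000000e+00,  0.00000000e+00,  0.00000000e+00,
         1.00000000e+00]])}
```

View pics/top0.png

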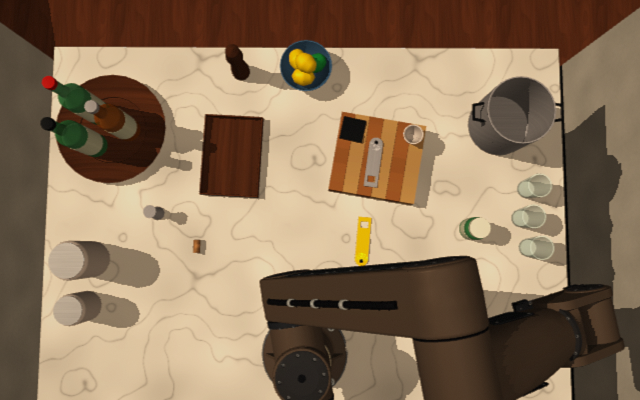

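View pics/scene0.png

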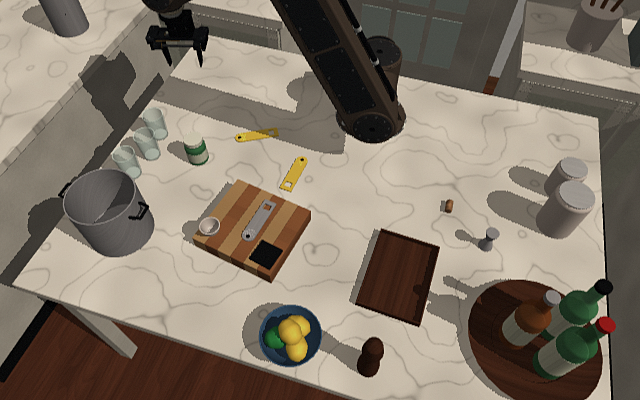

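Top view: block at about (378,158) with the grey opener (374,163), the coaster (352,129) and the bowl (413,133) on it; tray at (233,155). Opener candidates: grey (374,163) on the block, yellow at top (363,240), and a second yellow at scene (257,135). The grey one is the steel opener flat on the block; both yellow ones lie on the counter and stay put.

```bash
python3 - <<'E'
from h import *
for n in ['top','scene']:
    f=np.load(n+'0.npz'); P=cloud(f['d'],f['K'],f['T']); im=f['im']; hsv=cv2.cvtColor(im,cv2.COLOR_RGB2HSV)
    x,y,z=P[...,0],P[...,1],P[...,2]
    reg=(x>350)&(x<800)&(y<50)&(y>-400)
    print(n,'counter z',np.median(z[(x>300)&(x<350)&(y>0)&(y<150)]))
    blk=reg&(z>35)&(z<65)
    m=blk.astype(np.uint8); m=cv2.morphologyEx(m,cv2.MORPH_OPEN,np.ones((3,3)))
    nc,l,st,_=cv2.connectedComponentsWithStats(m); k=1+np.argmax(st[1:,4]); M=l==k
    r=cv2.minAreaRect(P[M][:,:2].astype(np.float32)); print('block',r,np.median(z[M]))
    print(cv2.boxPoints(r).round(1).tolist())
    g=M&(hsv[...,1]<70)&(hsv[...,2]>60)
    nc,l,st,c=cv2.connectedComponentsWithStats(g.astype(np.uint8))
    for i in range(1,nc):
        if st[i,4]>60:
            q=P[l==i]; print('grey',st[i],c[i].round(1),cv2.minAreaRect(q[:,:2].astype(np.float32)),np.median(q[:,2]))
    co=M&(hsv[...,2]<45); q=P[co]; print('coaster',co.sum(),cv2.minAreaRect(q[:,:2].astype(np.float32)) if co.sum()>50 else 0,np.median(q[:,2]))
    tr=(x>400)&(x<800)&(y>50)&(y<400)&(hsv[...,2]<110)&(z<40)
    nc,l,st,c=cv2.connectedComponentsWithStats(tr.astype(np.uint8)); k=1+np.argmax(st[1:,4]); q=P[l==k]
    r=cv2.minAreaRect(q[:,:2].astype(np.float32)); print('tray',r,cv2.boxPoints(r).round(1).tolist(),c[k],np.percentile(q[:,2],[5,50,95]))
f=np.load('top0.npz'); a=f['im'][100:280,310:450]; b=np.load('scene0.npz')['im'][140:290,180:320]
save('crop.png',np.hstack([cv2.resize(a,(420,540)),cv2.resize(b,(380,540))[:, :]]))
E
```

```text
top counter z 0.41856569189314996
block ((589.0130615234375, -216.62535095214844), (260.1361999511719, 242.2040557861328), 80.2652816772461) 50.79220060423256
[[447.70001220703125, -324.29998779296875], [686.4000244140625, -365.29998779296875], [730.4000244140625, -108.9000015258789], [491.6000061035156, -68.0]]
grey [365 138  17  49 507] [373.4 160.7] ((573.4041748046875, -204.75985717773438), (36.987548828125, 146.92367553710938), 82.1493911743164) 54.392215660645206
coaster 486 ((666.9229736328125, -165.53038024902344), (113.48579406738281, 67.15911865234375), 77.72333526611328) 56.23596555244603
tray ((597.586181640625, 228.45449829101562), (181.68252563476562, 250.1082763671875), 87.65467834472656) [[468.8999938964844, 142.8000030517578], [718.7999877929688, 132.60000610351562], [726.2999877929688, 314.1000061035156], [476.3999938964844, 324.29998779296875]] [231.47262005 155.88921651] [-0.06708395  5.98571269 20.81793092]
scene counter z -0.22346070221851733
block ((586.9827880859375, -216.43719482421875), (263.5500793457031, 243.7500762939453), 80.40776824951172) 49.948599555182
[[444.8999938964844, -326.1000061035156], [685.2000122070312, -366.70001220703125], [729.0999755859375, -106.80000305175781], [488.79998779296875, -66.19999694824219]]
grey [242 199  34  42 543] [257.6 220.7] ((571.9521484375, -203.64048767089844), (42.8967170715332, 151.3256072998047), 81.6334228515625) 53.09589159183474
coaster 570 ((667.8634643554688, -209.99818420410156), (209.92205810546875, 83.3458251953125), 80.5636978149414) 55.244352176733855
tray ((596.423583984375, 220.14291381835938), (202.9408416748047, 254.962158203125), 86.95700073242188) [[463.70001220703125, 125.5999984741211], [718.2999877929688, 112.0], [729.0999755859375, 314.70001220703125], [474.5, 328.20001220703125]] [397.37818983 276.67578484] [ 0.46566593  5.32065195 21.00206952]
```

View pics/crop.png

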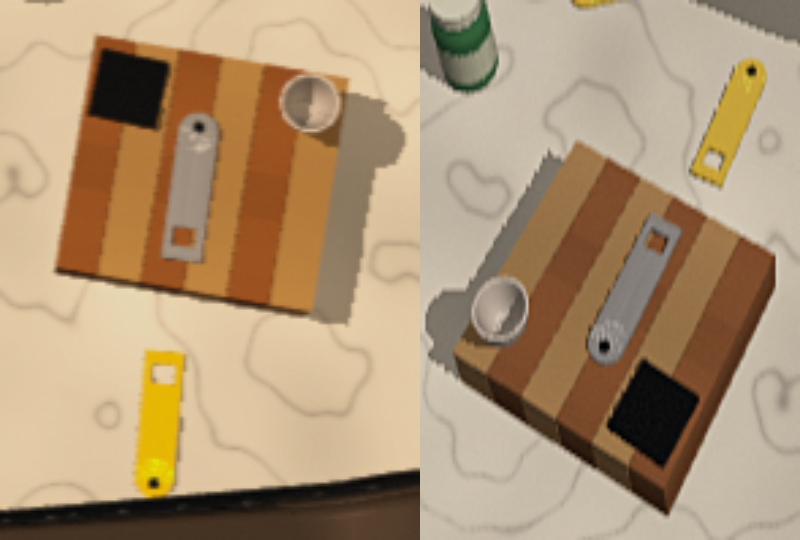

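Crop: the grey opener (left half, 190,185) has its slotted square end at (182,245) near the front edge and its round end at (198,128). It lies on the block beside the coaster and fits the description; the yellow one lies on the counter. I'll move the wrist camera above it.

Request:
carry_out(
  series=[
    [0.025, -0.013, 0.0, 2, 1],
    [0.07, -0.04, 0.0, 5, 1],
    [0.12, -0.066, 0.0, 8, 1],
    [0.17, -0.093, 0.01, 11, 1],
    [0.22, -0.12, 0.02, 14, 1],
    [0.27, -0.147, 0.03, 17, 1],
    [0.32, -0.174, 0.04, 20, 1],
    [0.37, -0.202, 0.05, 22, 1],
    [0.42, -0.229, 0.06, 24, 1],
    [0.46, -0.251, 0.07, 24.4, 1],
    [0.485, -0.264, 0.08, 24.4, 1],
    [0.492, -0.268, 0.08, 24.4, 1],
    [0.492, -0.268, 0.08, 24.4, 1],
    [0.492, -0.268, 0.08, 24.4, 1],
  ],
)

```text
t: 1.85
eef_pos: [571.9, -205.2, 325.1]
tcp_rot: [3.141, -0.0, -0.142]
ft_force: [0.0, 0.2, -0.3]
opening: 1.004
grip_force: 0.0
```

```bash
python3 - <<'E'
from h import *
s=env.state(); print({k:np.round(s[k],3).tolist() for k in ['t','joints','eef_pos','tcp_rot','ft_force']})
im,d,K,T=grab('wrist'); save('w1.png',im); np.savez('w1.npz',im=im,d=d,K=K,T=T)
P=cloud(d,K,T); hsv=cv2.cvtColor(im,cv2.COLOR_RGB2HSV)
z=P[...,2]; g=((hsv[...,1]<70)&(hsv[...,2]>60)&(z>49)&(z<60)).astype(np.uint8)
nc,l,st,c=cv2.connectedComponentsWithStats(g)
for i in range(1,nc):
    if st[i,4]>300: q=P[l==i]; print(st[i],cv2.minAreaRect(q[:,:2].astype(np.float32)),np.median(q[:,2]))
b=(z>40)&(z<60); r=cv2.minAreaRect(P[b][:,:2].astype(np.float32)); print('block',r,np.median(z[b]),cv2.boxPoints(r))
E
```

```text
{'t': 1.85, 'joints': [-0.453, 0.554, 1.687, -0.0, 0.901, 1.26], 'eef_pos': [571.899, -205.24, 325.143], 'tcp_rot': [3.141, -0.0, -0.142], 'ft_force': [0.036, 0.184, -0.31]}
[432  75  37  39 981] ((651.9400024414062, -318.4504699707031), (27.616483688354492, 27.458242416381836), 89.6952133178711) 56.44159738244167
[ 294  119   49  165 6718] ((573.7982177734375, -204.88668823242188), (40.602298736572266, 149.96372985839844), 82.04080963134766) 54.32290760199173
block ((600.8641967773438, -219.0226287841797), (260.62384033203125, 217.8069305419922), 80.29637908935547) 50.60752054048916 [[ 471.55453 -329.1143 ]
 [ 686.24524 -365.82602]
 [ 730.1738  -108.93097]
 [ 515.48315  -72.21924]]
```

View pics/w1.png

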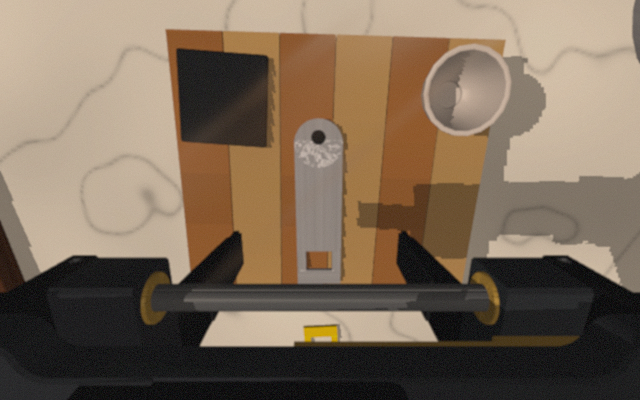

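Wrist view: the opener spans (318,120) to (320,285) and fits as 40.6 x 150 mm, with its top at z=54.3. It is centred at (573.8,-204.9), 28 mm inside the edge. The coaster (223,98) and bowl (467,90) are clear. Next I shut the fingers and come down 10 mm above it.

Request:
carry_out(
  series=[
    [0.008, 0, 0.015, 0, 0],
    [0.017, -0.0005, 0.035, 0, 0],
    [0.017, -0.0005, 0.055, 0, 0],
    [0.017, -0.0005, 0.068, 0, 0],
    [0.017, -0.0005, 0.072, 0, 0],
    [0.017, -0.0005, 0.072, 0, 0],
    [0.017, -0.0005, 0.072, 0, 0],
    [0.017, -0.0005, 0.072, 0, 0],
  ],
)

```text
t: 2.9
eef_pos: [589.5, -206.3, 253.3]
tcp_rot: [3.141, -0.001, -0.141]
ft_force: [0.0, 0.6, -0.4]
opening: 0.214
grip_force: 0.0
```

Request:
carry_out(
  series=[
    [0, 0, 0.004, 0, 0],
    [0, 0, 0.006, 0, 0],
    [0, 0, 0.007, 0, 0],
    [0, 0, 0.008, 0, 0],
    [0, 0, 0.008, 0, 0],
  ],
)

```text
t: 3.52
eef_pos: [589.4, -206.3, 244.7]
tcp_rot: [3.142, -0.0, -0.141]
ft_force: [0.2, 0.7, 1.1]
opening: 0.006
grip_force: 0.0
```

Request:
carry_out(
  series=[
    [0, 0, 0.0005, 0, 0],
    [0, 0, 0.0005, 0, 0],
  ],
)

```text
t: 3.78
eef_pos: [589.4, -206.3, 244.5]
tcp_rot: [3.141, -0.0, -0.141]
ft_force: [-0.1, -0.4, 2.7]
opening: 0.004
grip_force: 1.3
```

Request:
carry_out(
  series=[
    [0, 0, 0.0005, 0, 0],
    [0, 0, 0.0005, 0, 0],
  ],
)

```text
t: 4.03
eef_pos: [589.5, -206.3, 244.4]
tcp_rot: [3.141, -0.001, -0.141]
ft_force: [-2.0, 0.9, 7.7]
opening: 0.008
grip_force: 3.8
```

Request:
carry_out(
  series=[
    [0, 0, 0.0002, 0, 0],
    [-0.001, 0, 0.0002, 0, 0],
    [-0.003, 0, 0.0002, 0, 0],
    [-0.006, 0, 0.0002, 0, 0],
    [-0.01, 0, 0.0002, 0, 0],
    [-0.014, 0, 0.0002, 0, 0],
    [-0.018, 0, 0.0002, 0, 0],
    [-0.022, 0, 0.0002, 0, 0],
    [-0.026, 0, 0.0002, 0, 0],
    [-0.029, 0, 0.0002, 0, 0],
    [-0.03, 0, 0.0002, 0, 0],
  ],
)

```text
t: 5.4
eef_pos: [560.1, -202.3, 244.4]
tcp_rot: [3.141, -0.003, -0.141]
ft_force: [2.5, -0.4, 6.4]
opening: 0.007
grip_force: 3.3
```

```bash
cat >> h.py <<'E'
def opener(n,name=None):
    im,d,K,T=grab(n); 
    if name: save(name,im)
    P=cloud(d,K,T); hsv=cv2.cvtColor(im,cv2.COLOR_RGB2HSV); x,y,z=P[...,0],P[...,1],P[...,2]
    g=((hsv[...,1]<70)&(hsv[...,2]>60)&(z>48)&(z<60)&(x>380)&(x<680)&(y>-290)&(y<-120)).astype(np.uint8)
    nc,l,st,c=cv2.connectedComponentsWithStats(g)
    for i in range(1,nc):
        if st[i,4]>80:
            q=P[l==i]; r=cv2.minAreaRect(q[:,:2].astype(np.float32)); b=cv2.boxPoints(r)
            s=b@np.array([.9856,-.1688])-496.9
            print(n,st[i],r,'z',np.median(q[:,2]).round(1),'corner dist to edge',s.round(1),b.round(1).tolist())
E
python3 - <<'E'
from h import *
s=env.state(); print(s['eef_pos'],s['ft_force'])
opener('top'); opener('scene'); opener('wrist')
E
```

```text
[ 560.0885186  -202.26865616  244.40262621] [ 2.52024566 -0.3831616   6.3640093 ]
scene [247 212  23  21 228] ((578.7232666015625, -203.30970764160156), (42.4309196472168, 79.06736755371094), 82.47787475585938) z 53.4 corner dist to edge [ 69.1 148.1 146.5  67.5] [[536.7999877929688, -219.1999969482422], [615.0999755859375, -229.5], [620.7000122070312, -187.5], [542.2999877929688, -177.10000610351562]]
wrist [ 286  151   70  107 5689] ((587.3905029296875, -206.9886474609375), (40.71647644042969, 65.9288330078125), 81.39903259277344) z 54.3 corner dist to edge [ 84.4 150.3 149.5  83.6] [[551.7999877929688, -222.1999969482422], [616.9000244140625, -232.0], [623.0, -191.8000030517578], [557.7999877929688, -181.89999389648438]]
```

It drags with the fingers: the round end went from 178 to 150 mm from the edge. I'll carry on for 56 mm.

Request:
carry_out(
  series=[
    [-0.001, 0, 0.0002, 0, 0],
    [-0.003, 0, 0.0002, 0, 0],
    [-0.006, 0, 0.0002, 0, 0],
    [-0.01, 0, 0.0002, 0, 0],
    [-0.014, 0, 0.0002, 0, 0],
    [-0.018, 0, 0.0002, 0, 0],
    [-0.022, 0, 0.0002, 0, 0],
    [-0.026, 0, 0.0002, 0, 0],
    [-0.03, 0, 0.0002, 0, 0],
    [-0.034, 0, 0.0002, 0, 0],
    [-0.038, 0, 0.0002, 0, 0],
    [-0.042, 0, 0.0002, 0, 0],
    [-0.046, 0, 0.0002, 0, 0],
    [-0.05, 0, 0.0002, 0, 0],
    [-0.053, 0, 0.0002, 0, 0],
    [-0.055, 0, 0.0002, 0, 0],
    [-0.056, 0, 0.0002, 0, 0],
    [-0.056, 0, 0.0002, 0, 0],
  ],
)

```text
t: 7.8
eef_pos: [504.8, -194.5, 244.4]
tcp_rot: [3.14, -0.003, -0.141]
ft_force: [1.1, -0.2, 9.7]
opening: 0.004
grip_force: 5.0
```

```bash
python3 - <<'E'
from h import *
s=env.state(); print(s['eef_pos'],s['ft_force'])
opener('scene'); opener('wrist')
E
```

```text
[ 504.83613903 -194.49859199  244.36965928] [ 1.08831357 -0.15251285  9.72056124]
scene [257 197  22  22 222] ((520.8599853515625, -196.91372680664062), (41.78186798095703, 85.3239517211914), 83.17440795898438) z 53.4 corner dist to edge [ 8.1 93.4 91.2  6. ] [[476.0, -212.60000610351562], [560.7000122070312, -222.6999969482422], [565.7000122070312, -181.1999969482422], [481.0, -171.10000610351562]]
wrist [ 286  151   69  107 5653] ((532.142822265625, -199.36434936523438), (40.56559753417969, 66.2110824584961), 81.9783935546875) z 54.3 corner dist to edge [28.7 94.9 93.7 27.5] [[496.5, -214.8000030517578], [562.0999755859375, -224.10000610351562], [567.7999877929688, -183.89999389648438], [502.20001220703125, -174.6999969482422]]
```

Request:
carry_out(
  series=[
    [0, 0, -0.005, 0, 0],
    [0, 0, -0.02, 0, 0],
    [0, 0, -0.045, 0, 0.5],
    [0, 0, -0.07, 0, 1],
    [0, 0, -0.09, 0, 1],
    [0, 0, -0.1, 0, 1],
    [0, 0, -0.1, 0, 1],
    [0, 0, -0.1, 0, 1],
  ],
)

```text
t: 8.9
eef_pos: [504.1, -194.1, 342.7]
tcp_rot: [-3.141, 0.001, -0.141]
ft_force: [-0.3, 0.7, 0.0]
opening: 0.579
grip_force: 0.0
```

```bash
python3 - <<'E'
from h import *
s=env.state(); print(s['eef_pos'],s['ft_force'],s['opening'],s['joints'])
opener('scene'); opener('wrist','w2.png')
E
```

```text
[ 504.14251387 -194.11953013  342.73537689] [-0.30550741  0.66593725  0.03726835] 0.578566389484482 [-4.89827947e-01  4.46786549e-01  1.83686824e+00 -1.25571612e-04
  8.58920157e-01  1.22205943e+00]
scene [257 179  33  40 451] ((488.54925537109375, -191.83428955078125), (42.135013580322266, 152.3365020751953), 81.63517761230469) z 53.5 corner dist to edge [-58.6  93.6  92.6 -59.6] [[410.1000061035156, -201.60000610351562], [560.7999877929688, -223.8000030517578], [567.0, -182.10000610351562], [416.29998779296875, -159.89999389648438]]
wrist [ 299  137   45  147 5515] ((492.5924072265625, -193.69076538085938), (40.47992706298828, 145.13180541992188), 81.75296783447266) z 54.3 corner dist to edge [-50.7  94.4  93.3 -51.8] [[417.8999938964844, -203.3000030517578], [561.5, -224.10000610351562], [567.2999877929688, -184.10000610351562], [423.70001220703125, -163.3000030517578]]
```

View pics/w2.png

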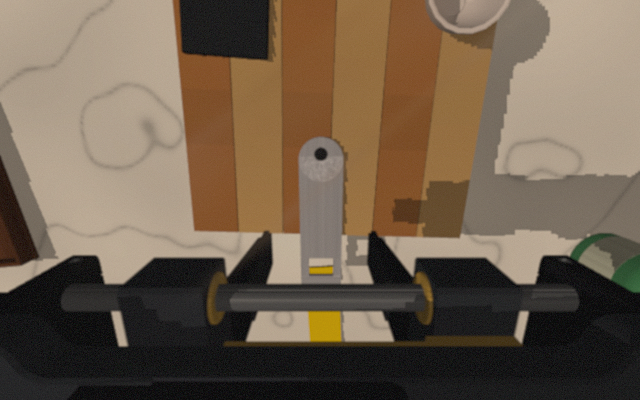

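Wrist view: the opener hangs over the front edge (row about 234), round end at (320,137), square end hidden at row ~283; the coaster and bowl haven't moved. I'll check the edge line directly before descending.

```bash
python3 - <<'E'
from h import *
im,d,K,T=grab('wrist'); P=cloud(d,K,T)
for u in (215,235,250,280,355,390):
    c=P[:,u]; v=[i for i in range(210,260) if c[i,2]>45]; e=c[max(v)]
    w=[i for i in range(225,262)]; print(u,max(v),e.round(1),'s',round(e[:2]@[.9856,-.1688]-496.9,1))
print(env.state()['eef_pos'])
E
```

```text
215 259 [ 544.  -166.4  236.3] s 67.4
235 249 [ 582.7 -205.4  322.8] s 112.1
250 259 [ 521.4 -162.7  191.1] s 44.5
280 233 [ 479.  -151.6   49.9] s 0.8
355 235 [ 466.8 -223.7   50.4] s 0.9
390 259 [ 511.6 -229.7  190.6] s 46.1
[ 504.24175712 -194.17845786  342.66485679]
```

Edge confirmed (s≈0.8 mm), so about 56 mm overhangs (37 %), the centre is 19 mm inside, and it lies level. Now the pinch on the overhang.

Request:
carry_out(
  series=[
    [-0.02, 0.0005, 0.0, 0.2, 1],
    [-0.045, 0.001, 0.01, 0.2, 1],
    [-0.053, 0.001, 0.03, 0.2, 1],
    [-0.053, 0.001, 0.055, 0.2, 1],
    [-0.053, 0.001, 0.075, 0.2, 1],
    [-0.053, 0.001, 0.09, 0.2, 1],
    [-0.053, 0.001, 0.1, 0.2, 1],
    [-0.053, 0.001, 0.104, 0.2, 1],
    [-0.053, 0.001, 0.1045, 0.2, 1],
    [-0.053, 0.001, 0.1045, 0.2, 1],
  ],
)

```text
t: 10.3
eef_pos: [451.7, -187.8, 239.2]
tcp_rot: [3.141, -0.001, -0.145]
ft_force: [0.4, 0.8, 0.7]
opening: 1.001
grip_force: 0.0
```

```bash
python3 - <<'E'
from h import *
s=env.state(); print(s['eef_pos'],s['tcp_rot'],s['ft_force'],s['opening']); opener('scene','s2.png'); opener('wrist')
im=cv2.imread('pics/s2.png')[130:270,180:350]; cv2.imwrite('pics/s2c.png',cv2.resize(im,None,fx=4,fy=4,interpolation=cv2.INTER_CUBIC))
E
```

```text
[ 451.72913761 -187.75798909  239.21335295] [ 3.14124744e+00 -6.83357855e-04 -1.44515505e-01] [0.39644884 0.79128111 0.74629947] 1.001438134229151
scene [257 181  29  38 439] ((494.6399841308594, -193.24749755859375), (42.10538101196289, 135.8251190185547), 82.3807144165039) z 53.7 corner dist to edge [-43.9  91.9  90.3 -45.4] [[424.5, -205.10000610351562], [559.2000122070312, -223.10000610351562], [564.7000122070312, -181.39999389648438], [430.1000061035156, -163.39999389648438]]
wrist [  280    44    78   240 15437] ((497.60772705078125, -194.42803955078125), (40.67546463012695, 134.92913818359375), 81.89647674560547) z 54.3 corner dist to edge [-40.5  94.4  93.2 -41.6] [[427.8999938964844, -205.10000610351562], [561.5, -224.10000610351562], [567.2999877929688, -183.8000030517578], [433.70001220703125, -164.8000030517578]]
```

View pics/s2c.png

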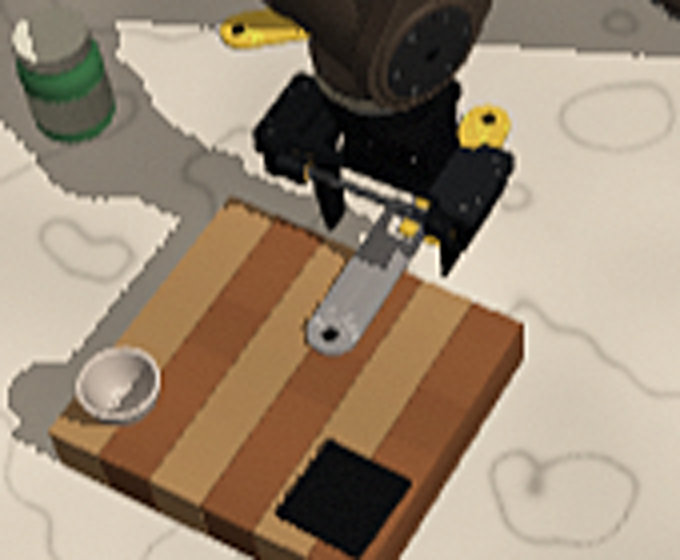

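Enlarged scene view: the fingers, tips at (335,225) and (447,270), straddle the overhanging end just in front of the edge. I'll lower 1 mm and close.

Request:
carry_out(
  series=[
    [0, 0, 0.0005, 0, 1],
    [0, 0, 0.001, 0, 1],
    [0, 0, 0.001, 0, 0.7],
    [0, 0, 0.001, 0, 0.5],
    [0, 0, 0.001, 0, 0.4],
    [0, 0, 0.001, 0, 0.2],
    [0, 0, 0.001, 0, 0],
    [0, 0, 0.001, 0, 0],
    [0, 0, 0.001, 0, 0],
    [0, 0, 0.001, 0, 0],
  ],
)

```text
t: 11.65
eef_pos: [451.7, -187.7, 237.8]
tcp_rot: [3.141, -0.0, -0.145]
ft_force: [-0.4, -0.0, 0.3]
opening: 0.415
grip_force: 30.0
```

Request:
carry_out(
  series=[
    [0, 0, -0.001, 0, 0],
    [0, 0, -0.004, 0, 0],
    [0, 0, -0.01, 0, 0],
    [0, 0, -0.018, 0, 0],
    [0, 0, -0.028, 0, 0],
    [0, 0, -0.04, 0, 0],
    [0, 0, -0.05, 0, 0],
    [0, 0, -0.055, 0, 0],
    [0, 0, -0.055, 0, 0],
  ],
)

```text
t: 12.78
eef_pos: [451.6, -187.7, 293.2]
tcp_rot: [3.141, -0.001, -0.145]
ft_force: [-0.4, 0.7, -2.6]
opening: 0.418
grip_force: 30.0
```

```bash
python3 - <<'E'
from h import *
s=env.state(); print(s['eef_pos'],s['tcp_rot'],s['ft_force'],s['opening'],s['grip_force'],s['joints'])
im,d,K,T=grab('wrist'); save('w3.png',im); P=cloud(d,K,T)
i2,d2,K2,T2=grab('scene'); save('s3.png',i2)
h=cv2.cvtColor(im,cv2.COLOR_RGB2HSV); g=(h[...,1]<70)&(h[...,2]>60)&(P[...,2]>85)&(P[...,2]<130)
nc,l,st,c=cv2.connectedComponentsWithStats(g.astype(np.uint8))
for i in range(1,nc):
    if st[i,4]>800:
        q=P[l==i]; A=np.c_[q[:,:2]-q[:,:2].mean(0),np.ones(len(q))]; co=np.linalg.lstsq(A,q[:,2],rcond=None)[0]
        print(st[i],cv2.minAreaRect(q[:,:2].astype(np.float32)),co,q[:,2].min(),q[:,2].max())
E
```

```text
[ 451.62668301 -187.7377819   293.15845393] [ 3.14129131e+00 -6.21909427e-04 -1.44625881e-01] [-0.43495213  0.72617959 -2.57734701] 0.4177464860131661 29.993034303188324 [-5.29103127e-01  4.60574637e-01  2.00434336e+00 -7.36531914e-05
  6.75985126e-01  1.18637662e+00]
[  268    43   105   241 15634] ((497.8962097167969, -192.13446044921875), (54.898681640625, 135.03224182128906), 85.7916030883789) [-9.44043818e-03  6.61125345e-04  1.09253170e+02] 103.15281514986765 129.743772126124
```

View pics/w3.png

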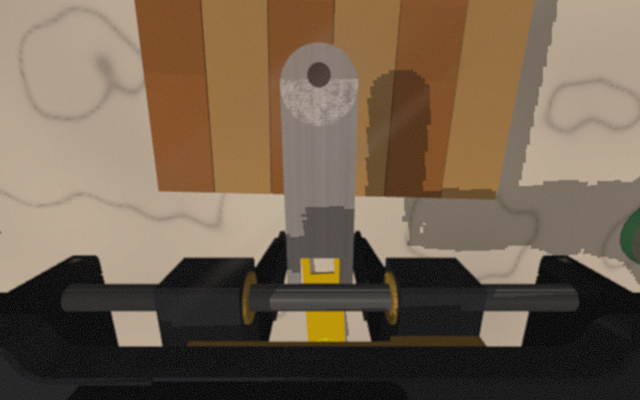

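Wrist view: the opener is pinched level (slope 1 %, opening 39.7 mm), round end at (319,75) and block edge at row 192 below. Now carry it over the tray.

Request:
carry_out(
  series=[
    [0, 0, -0.01, 0, 0],
    [0, -0.004, -0.025, 0, 0],
    [0.001, -0.014, -0.04, 0, 0],
    [0.003, -0.03, -0.05, -0.5, 0],
    [0.006, -0.053, -0.05, -1, 0],
    [0.009, -0.083, -0.05, -1.5, 0],
    [0.013, -0.118, -0.05, -2, 0],
    [0.017, -0.156, -0.05, -2.5, 0],
    [0.021, -0.195, -0.05, -3, 0],
    [0.025, -0.234, -0.05, -3.5, 0],
    [0.029, -0.273, -0.05, -4, 0],
    [0.033, -0.312, -0.05, -4.5, 0],
    [0.037, -0.347, -0.05, -5, 0],
    [0.04, -0.376, -0.05, -5.5, 0],
    [0.043, -0.399, -0.05, -6, 0],
    [0.045, -0.415, -0.05, -6, 0],
    [0.046, -0.425, -0.05, -6, 0],
    [0.046, -0.429, -0.05, -6, 0],
    [0.046, -0.429, -0.05, -6, 0],
    [0.046, -0.429, -0.05, -6, 0],
  ],
)

```text
t: 15.38
eef_pos: [559.0, 229.6, 342.8]
tcp_rot: [3.141, 0.0, -0.04]
ft_force: [0.2, 0.0, -2.0]
opening: 0.416
grip_force: 30.0
```

```bash
python3 - <<'E'
from h import *
s=env.state(); print(s['eef_pos'],s['tcp_rot'],s['ft_force'],s['opening'],s['grip_force'])
im,d,K,T=grab('wrist'); save('w4.png',im); P=cloud(d,K,T); z=P[...,2]
h=cv2.cvtColor(im,cv2.COLOR_RGB2HSV)
g=((h[...,1]<70)&(h[...,2]>60)&(z>140)&(z<175)); q=P[g]; q=q[abs(q[:,1]-228)<60]; r=cv2.minAreaRect(q[:,:2].astype(np.float32)); print('opener',r,np.median(q[:,2]),cv2.boxPoints(r).round(1).tolist())
tr=(z>16)&(z<28)&(P[...,0]>440)&(P[...,1]>100)&(P[...,1]<360); q=P[tr]; print('rim',tr.sum(),np.median(q[:,2]),cv2.minAreaRect(q[:,:2].astype(np.float32)),q.min(0),q.max(0))
f=(z>2)&(z<12)&(h[...,2]<110)&(P[...,0]>500)&(P[...,0]<700)&(P[...,1]>160)&(P[...,1]<300); print('floor',f.sum(),np.median(z[f]))
E
```

```text
[558.98328699 229.63841449 342.83976884] [ 3.14141457e+00  5.06013372e-05 -4.04923127e-02] [ 0.18369252  0.04300521 -2.00226993] 0.4156638958763683 29.993159472942352
opener ((604.7342529296875, 228.40496826171875), (41.75297546386719, 136.56243896484375), 88.41757202148438) 158.8450625517276 [[535.9000244140625, 209.39999389648438], [672.4000244140625, 205.6999969482422], [673.5999755859375, 247.39999389648438], [537.0999755859375, 251.1999969482422]]
rim 4809 21.772310060431153 ((599.7320556640625, 228.2993927001953), (180.47430419921875, 250.21600341796875), 87.08154296875) [473.70058937 132.45835882  16.01388561] [728.22747692 323.54874461  24.79375278]
floor 11546 5.355562486703974
```

View pics/w4.png

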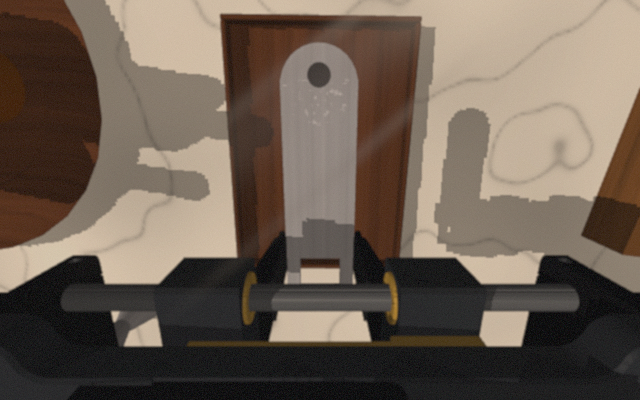

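Wrist view: the opener, round end (319,75), sits over the tray, whose corners are at (222,16) and (420,18). The tray centre measures (599.7,228.3) against the opener centre of about (598.3,228.4), with the rim at z=21.8 and the floor at 5.4. I'll lower it.

Request:
carry_out(
  series=[
    [0, 0, 0.008, 0, 0],
    [0, 0, 0.022, 0, 0],
    [0, 0, 0.042, 0, 0],
    [0, 0, 0.064, 0, 0],
    [0, 0, 0.086, 0, 0],
    [0, 0, 0.106, 0, 0],
    [0, 0, 0.122, 0, 0],
    [0, 0, 0.133, 0, 0],
    [0, 0, 0.139, 0, 0],
    [0, 0, 0.142, 0, 0],
    [0, 0, 0.143, 0, 0],
    [0, 0, 0.143, 0, 0],
    [0, 0, 0.143, 0, 0],
  ],
)

```text
t: 17.05
eef_pos: [559.0, 230.2, 200.1]
tcp_rot: [-3.142, -0.001, -0.04]
ft_force: [-0.3, -0.4, -1.1]
opening: 0.417
grip_force: 30.0
```

Request:
carry_out(
  series=[
    [0, 0, 0.001, 0, 0],
    [0, 0, 0.002, 0, 0],
    [0, 0, 0.003, 0, 0],
    [0, 0, 0.003, 0, 0],
  ],
)

```text
t: 17.55
eef_pos: [558.9, 230.1, 196.7]
tcp_rot: [3.141, 0.0, -0.04]
ft_force: [-0.3, -0.3, -1.9]
opening: 0.415
grip_force: 30.0
```

Request:
carry_out(
  series=[
    [0, 0, 0.0005, 0, 0],
    [0, 0, 0.001, 0, 0],
    [0, 0, 0.001, 0, 0],
  ],
)

```text
t: 17.92
eef_pos: [558.9, 230.2, 195.8]
tcp_rot: [3.141, 0.0, -0.04]
ft_force: [-0.8, 0.1, -1.8]
opening: 0.414
grip_force: 30.0
```

Request:
carry_out(
  series=[
    [0, 0, 0.0004, 0, 0],
    [0, 0, 0.0008, 0, 0],
    [0, 0, 0.0008, 0, 0],
  ],
)

```text
t: 18.3
eef_pos: [559.0, 230.2, 195.4]
tcp_rot: [3.142, -0.0, -0.04]
ft_force: [-2.1, -1.0, 5.2]
opening: 0.414
grip_force: 33.4
```

The tips have just touched the floor (5 N), and the opener is at most 2.5 mm above it. I'll ease off slightly, open gently, then rise.

Request:
carry_out(
  series=[
    [0, 0, -0.0004, 0, 0],
    [0, 0, -0.0004, 0, 0.42],
    [0, 0, -0.0004, 0, 0.43],
    [0, 0, -0.0004, 0, 0.44],
    [0, 0, -0.0004, 0, 0.46],
    [0, 0, -0.0004, 0, 0.5],
    [0, 0, -0.0004, 0, 0.6],
    [0, 0, -0.0004, 0, 0.7],
    [0, 0, -0.0004, 0, 0.7],
  ],
)

```text
t: 19.42
eef_pos: [559.0, 230.1, 195.4]
tcp_rot: [3.141, -0.0, -0.04]
ft_force: [0.1, -1.1, 2.2]
opening: 0.69
grip_force: 1.7
```

Request:
carry_out(
  series=[
    [0, 0, -0.002, 0, 0.75],
    [0, 0, -0.008, 0, 0.75],
    [0, 0, -0.02, 0, 0.75],
    [0, 0, -0.045, 0, 0.75],
    [0, 0, -0.075, 0, 0.75],
    [0, 0, -0.11, 0, 0.75],
    [0, 0, -0.14, 0, 0.75],
    [0, 0, -0.155, 0, 0.75],
    [0, 0, -0.16, 0, 0.75],
    [0, 0, -0.16, 0, 0.75],
  ],
)

```text
t: 20.68
eef_pos: [558.9, 230.2, 354.9]
tcp_rot: [3.141, 0.001, -0.04]
ft_force: [0.2, -0.2, 0.8]
opening: 0.746
grip_force: 0.0
```

```bash
python3 - <<'E'
from h import *
s=env.state(); print(s['t'],s['eef_pos'],s['ft_force'],s['opening'],s['grip_force'])
for n in ['wrist','top','scene']:
    im,d,K,T=grab(n); save(n+'5.png',im); P=cloud(d,K,T); z=P[...,2]; h=cv2.cvtColor(im,cv2.COLOR_RGB2HSV)
    g=((h[...,1]<70)&(h[...,2]>60)&(z>3)&(z<20)&(P[...,0]>490)&(P[...,0]<705)&(P[...,1]>160)&(P[...,1]<300)); q=P[g]
    if len(q)>50: print(n,len(q),cv2.minAreaRect(q[:,:2].astype(np.float32)),np.percentile(q[:,2],[2,50,98]))
E
```

```text
20.675 [558.86522537 230.15354565 354.86937324] [ 0.17181779 -0.17670131  0.81671699] 0.7455487228738785 0.0
wrist 4931 ((597.3355712890625, 228.47308349609375), (42.23713302612305, 153.10882568359375), 87.84048461914062) [ 5.04833079  9.29832987 10.90986241]
top 87 ((597.6302490234375, 213.31378173828125), (148.50091552734375, 31.257373809814453), 9.271122932434082) [ 3.76260358  9.38892786 16.2322132 ]
scene 618 ((595.4627685546875, 229.76319885253906), (40.486881256103516, 151.7150115966797), 87.7647933959961) [ 4.00517202  8.78335553 14.30266077]
```

View pics/scene5.png

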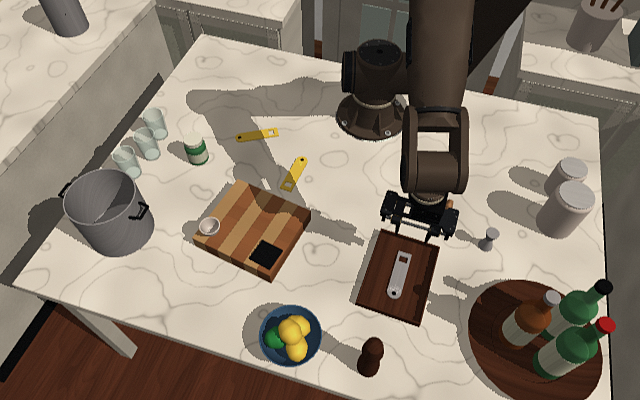

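The opener lies flat in the tray: (398,275) in the scene view, centre (597,228), top at z=9.3 on the 5 mm floor. The coaster (264,252), the bowl and both yellow look-alikes are where they were, and the arm is clear.

```bash
python3 -c "
from cell import env
print(env.job_done())"
```

```text
the job is handed in; nothing more can be done
None
```

The bottle opener lies flat on the tray floor after being slid to a 56 mm overhang, pinched, lifted and lowered in; the coaster stayed on the block, and I handed the job in at about 21 s.

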